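# Charge the sample pot, then hold the test cell open

## Robot

A 7-joint arm with a two-finger parallel gripper is mounted at the origin on the work surface. World frame = base frame: x ahead of the robot, y to its left, z up, the work surface at z = 0. Lengths are in m, angles in rad, forces in N, time in s.
With the tool pointing down it reaches from about 0.4 to 0.875 m from the base axis. Payload 6.5 kg.
Tool frame: the origin (TCP) lies on the centre line of the jaws, within the pads' length; the fingertips stand 17 mm ahead of it and the grasp point (between the pads) lies 2 mm behind it (ctrl.tcp_to_tips is the distance from the TCP to the fingertips, in m); z points along the fingers, y is the line along which they close (so a half turn about z gives the same grasp; the last joint's range is limited). The gripper opens to 85 mm and grips with 20 to 120 N. Pads are 22 mm wide; open, the fingers measure 114 mm over their backs; the gripper's body (76 mm by 85 mm) begins 54 mm behind the grasp point. The pads swing forward as they close: fully open they stand 13 mm farther back than shut.
Start: joints at [-1.394, 0.536, -0.004, 1.538, 0.003, 1.067, -0.071], TCP at [0.156, 0.631, 0.224] pointing down, gripper open.
Joint ranges: [-2.7, 2.7], [-0.37, 2.16], [-1.27, 1.26], [0.24, 2.4], [-1.31, 4.45], [0.19, 1.91], [-2.76, 2.76]. Speed limits (rad/s): [2.39, 2.39, 3.14, 3.14, 3.14, 3.14, 3.14].

## Interface

Orientations are given as a unit quaternion [w, x, y, z].
In Python, from workcell import ctrl gives the robot as it stands.
- The arm moves only by the shell command python3 -m jog 'ROWS' [OPENING] [FORCE]. ROWS is a JSON object of lists of equal length, an entry for each row: "slide": the shift along the tool's x, y, z in mm, a list of three; "twist": the turn about the tool's z in degrees. A call has 1 to 12 rows; each row shifts and turns the commanded pose from where the row before left it, along the tool's axes as they then stand; what a row does not reach is not made up. A row lasts 1/8 s, in which the tool goes at most 62.5 mm and 10.7 degrees, less where a joint would pass 70% of its speed; a pose out of reach is approached as far as the arm can. A call is refused whole if a number of a shift passes 62.5 or a number of a turn 10.7, either way. A call with a gripper value outside its range is refused whole. OPENING is the finger opening in mm, from 0 to 85.4, set as the call begins (- or left out, the last holds). The fingers move at their own pace and stop on an object; FORCE is the grip in N (left out, the last holds). Time passes only in rows, so rows that do not move let the fingers close. It gives the time, the measured TCP pose, the force, the opening and the grip force at its end, in the units of the state.
- ctrl.get_obs(): the state, without advancing time (a new reading comes with each control period).
- ctrl.read_camera(name): name is "scene" or "top"; returns a dict with "img" (480x640x3 uint8, red, green, blue), "z_map" (480x640 float32, m along the optical axis (not along the pixel's ray), 0 where there is no reading), "fx", "fy", "cx", "cy" (pixels), "k1" (the pictures are not rectified: a ray, as slopes to the right and down, at radius r is drawn at 1 + k1 r^2 times it, then the intrinsics apply), "extrinsics" (4x4, takes a point from camera to world coordinates). Camera axes: x right, y down, z forward; pixel columns grow to the right and rows downward; lengths in m; the calibration is good to about 2 mm. A picture is of the moment at which its call begins.
- ctrl.finish_job(): hands the job in; it is judged then, once.
The state is a dict: "clock": time; "qpos": joint angles; "qd": joint speeds; "effort": joint torques, N m; "tool_pos": TCP position; "tcp_rot": TCP orientation; "force": force on the tool from outside, world axes, zero at the start; "ft_torque": the same for the moment, N m; "finger_gap": finger opening in m; "grasp_force": force on a finger pad.
Only numpy, scipy, OpenCV 4.12 (cv2) and the standard library are available. Lean on these libraries where they do the work, as an engineer would, in place of code of your own. Each camera call takes 0.05 s, during which the arm holds its last target. There are 200 camera calls.

## Task

With the black-handled scoop, and not with your fingers, tip at least three of the four ceramic balls from the steel trough into the aluminium pot, spilling none, and put the scoop back in the trough. Then lift the round steel cover of the test cell by its front bar and hold it about 50 degrees open from shut (a few degrees either way is fine) so that a colleague can load the pot; it falls shut if let go, so finish while still holding the bar, steady. Leave the pot and everything else on the bench standing where it is.

Things in the scene. Friction and masses are not known exactly. Their poses are not given: they have to be found in the camera images.
- tray: Fixed open steel trough along its own x, top of its floor 4 mm above the bench; origin under it on the bench. Inside 60 mm wide (y -30 to 30), x from -75 to +105 mm; walls 3 mm thick, tops 38 mm above the bench. The -x end, nearer the robot, is a ramp; the +x end wall is upright. The balls start between the ramp and the scoop.
- tray_ramp (a point): Middle of the foot of the trough's end ramp, at x = -55 mm on the trough's floor; from here the ramp rises at about 60 degrees to 34 mm above the floor at x = -75 mm, so balls pushed against it roll back into a scoop.
- scoop: Loose scoop, 0.13 kg, on the trough floor at its +x end, nose to the ramp. Steel pan 60 mm long, 54 wide, floor 2 mm thick, walls 24 mm high at the back (+x) and the sides (these stop 18 mm short of the nose), open at the nose (-x); origin: centre of its underside. Upright black handle behind the back wall, x = 30 to 46 mm, 26 mm wide along y, top 115 mm above the underside.
- scoop_grip (a point): Point in the middle of the scoop's handle, 38 mm behind and 92 mm above the scoop's origin; grip here from above across the 16 mm thickness (along the scoop's x) or the 26 mm width.
- scoop_nose (a point): Middle of the pan's open front edge, 30 mm ahead (-x) of the scoop's origin and 2 mm above its underside.
- ball0_center (a point): Centre of one of the four equal white ceramic balls, 24 mm across, 25 g, that roll freely; they start in the trough between ramp and scoop.
- ball1_center (a point): Centre of one of the four equal white ceramic balls, 24 mm across, 25 g, that roll freely; they start in the trough between ramp and scoop.
- ball2_center (a point): Centre of one of the four equal white ceramic balls, 24 mm across, 25 g, that roll freely; they start in the trough between ramp and scoop.
- ball3_center (a point): Centre of one of the four equal white ceramic balls, 24 mm across, 25 g, that roll freely; they start in the trough between ramp and scoop.
- pot: Loose open round aluminium pot, 100 mm across outside with straight walls 4 mm thick, 70 mm high, inner floor 5 mm up, 0.5 kg, standing on the bench; origin at the centre of its underside. It and the trough may change places.
- cell: Fixed test cell: grey base plate 240 x 220 x 20 mm with a round steel chamber 170 mm across, rim 110 mm above the bench; origin under its centre, front (the bar's side) to its own -x. Its cover, a round steel plate 176 mm across, 12 mm thick, its top 124 mm above the bench when shut (a fitting near the hinge up to 154 mm), is hinged at the far side.
- hood_hinge (a point): Middle of the cover's hinge axis, 95 mm behind (+x) the cell's origin and 118 mm above the bench; the axis lies along the cell's y.
- hood_bar: The cover's front handle: round bar 12 mm thick along its y, 110 mm between its end arms; origin mid-bar. Turns with the cover, 228 mm from the hinge axis; 118 mm above the bench when shut; 39 mm clear of the cover's edge (from above, open the fingers to 40 mm at most). Fingers can pivot on it. The cover weighs 0.4 to 0.8 kg: 2 to 4 N at the bar lift it.
- hood (a joint): Opening angle of the cover in rad: 0 shut, growing as it opens upward, stop at 1.4; nothing holds it, it falls shut from any angle. 50 degrees is 0.873.
- wrench: Bystander: steel open-end wrench 140 mm long lying flat on the bench; origin at its middle.
- cover: Bystander: solid aluminium cylinder 72 mm across, 58 mm high; origin under its centre.
- jar: Bystander: capped glass jar 60 mm across, 90 mm high; origin under its centre.
Mind the look-alikes: they are no part of the job. Leave any blue, orange or red look-alike of the tray alone.

How it is judged:
By the outcome, as a careful person would: the job done as asked, in the order asked, and still so for the second after the job is handed in, while the arm keeps its last pose, push and grip.
It also fails if it takes over 72 s, if anything falls off the work surface, if the arm or the gripper's body presses on something with over 40 N, if the wrist force passes 120 N, or if a joint passes its speed limit or range.

## Working session

There is one attempt and no reset: what is moved stays moved. The work goes in short steps, Python scripts to look and compute and a shell command to move; the robot and the scene stay as the last step left them, time stands still between calls to the robot, and variables do not carry over. Pictures are saved under pics/ and viewed, at most 10 in all, crops included, and the job is handed in when it is done.

```bash
ls; mkdir -p pics; cat > h.py <<'E'
import numpy as np, cv2
from workcell import ctrl
def grab(n):
    c=ctrl.read_camera(n); return c
def pts(c):
    h,w=c['z_map'].shape
    u,v=np.meshgrid(np.arange(w),np.arange(h))
    xd=(u-c['cx'])/c['fx']; yd=(v-c['cy'])/c['fy']
    x,y=xd.copy(),yd.copy()
    for _ in range(10):
        k=1+c['k1']*(x*x+y*y); x=xd/k; y=yd/k
    z=c['z_map']; P=np.stack([x*z,y*z,z,np.ones_like(z)],-1)@np.array(c['extrinsics']).T
    P=P[...,:3]; P[z==0]=np.nan
    return P
def save(c,f,crop=None,s=1):
    im=c['img'][...,::-1]
    if crop: a,b,d,e=crop; im=im[b:e,a:d]
    if s!=1: im=cv2.resize(im,None,fx=s,fy=s,interpolation=cv2.INTER_CUBIC)
    cv2.imwrite(f,im)
E
python3 - <<'E'
from h import *
for n in('top','scene'):
    c=grab(n); save(c,f'pics/{n}0.png'); np.savez(f'{n}0.npz',P=pts(c),img=c['img'])
    print(n,np.round(c['extrinsics'],3).tolist())
o=ctrl.get_obs(); print(o['clock'],o['tool_pos'],o['tcp_rot'],o['finger_gap'])
E
```

```text
pics
top [[-0.006, -0.989, 0.151, 0.253], [-1.0, 0.008, 0.013, -0.118], [-0.014, -0.151, -0.988, 1.651], [0.0, 0.0, 0.0, 1.0]]
scene [[0.383, 0.808, -0.448, 1.169], [0.924, -0.326, 0.201, -0.405], [0.016, -0.491, -0.871, 1.339], [0.0, 0.0, 0.0, 1.0]]
0.1 [0.15615927 0.63038133 0.22357985] [-3.44403428e-05  1.21072951e-01  9.92643308e-01 -7.76781755e-04] 0.08550277474953111
```

View pics/top0.png

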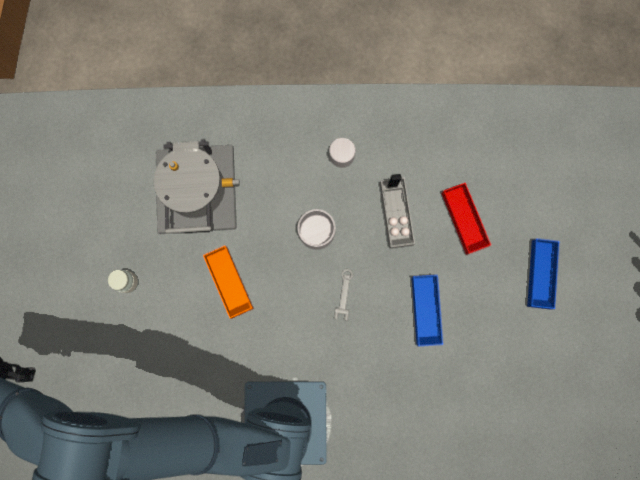

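View pics/scene0.png

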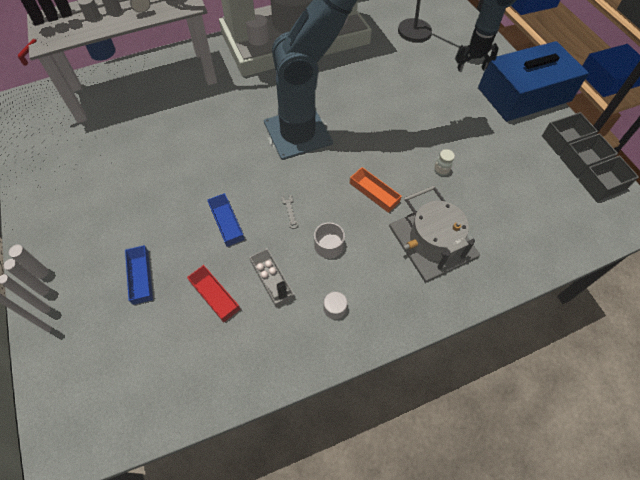

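The top view shows the trough at about (398,213) with its ramp end at (402,244), the balls around (398,227) and the scoop's black handle at (393,181). The pot is at (316,229). The cell is at (195,188) with its bar at (188,230), and the arm is lower left. Next I'll measure these.

```bash
python3 - <<'E'
from h import *
d=np.load('top0.npz');P=d['P'];img=d['img']
def reg(a,b,c,e,z0,z1):
    q=P[b:e,a:c].reshape(-1,3); return q[(q[:,2]>z0)&(q[:,2]<z1)]
def rect(q):
    r=cv2.minAreaRect((q[:,:2]*1000).astype(np.float32)); return np.round(r[0],1),np.round(r[1],1),round(r[2],1),len(q),np.round(np.median(q[:,2]),4)
print('bench',np.nanmedian(P[300:340,360:400,2]))
print('tray walls',rect(reg(370,170,422,255,.03,.05)))
print('tray all',rect(reg(370,170,422,255,.008,.045)))
print('handle',rect(reg(370,165,422,200,.085,.14)))
q=reg(370,165,422,200,.105,.14);print('handletop',q.mean(0) if len(q) else 0,len(q), rect(q))
q=reg(290,205,342,252,.055,.09);print('pot',cv2.minEnclosingCircle((q[:,:2]*1000).astype(np.float32)),len(q),np.median(q[:,2]))
q=reg(150,140,225,225,.118,.130);print('lid',cv2.minEnclosingCircle((q[:,:2]*1000).astype(np.float32)),len(q),np.median(q[:,2]))
print('lidrect',rect(q))
q=reg(155,222,220,240,.10,.14);print('bar',rect(q),q.mean(0))
q=reg(150,138,242,240,.012,.03);print('base',rect(q))
q=reg(325,130,360,170,.03,.09);print('cyl',q.mean(0))
# balls
g=cv2.cvtColor(img,cv2.COLOR_RGB2HSV)
m=((g[...,2]>200)&(g[...,1]<40)).astype(np.uint8);m2=np.zeros_like(m);m2[210:245,380:415]=m[210:245,380:415]
n,l,s,cc=cv2.connectedComponentsWithStats(m2)
for i in range(1,n):
    if s[i,4]>10: print('ball',cc[i],s[i,4],np.round(P[int(round(cc[i][1])),int(round(cc[i][0]))],4))
E
```

```text
bench 0.00021778742607159174
tray walls (array([ 563. , -302.3]), array([188.6,  68.6]), 6.9, 338, np.float64(0.0365))
tray all (array([ 570.9, -303.9]), array([229.1, 140.5]), 1.7, 1098, np.float64(0.0232))
handle (array([ 639.1, -291.7]), array([17.5, 25.6]), 10.0, 91, np.float64(0.1165))
handletop [ 0.63803127 -0.29141716  0.1170252 ] 72 (array([ 639.2, -292. ]), array([17.5, 25.5]), 6.9, 72, np.float64(0.1178))
pot ((514.55712890625, -81.64466857910156), 50.14908981323242) 233 0.0690226486477421
lid ((628.78759765625, 251.87808227539062), 126.91180419921875) 3364 0.12498273050046016
lidrect (array([631.3, 256.5]), array([177.4, 226.9]), 89.9, 3364, np.float64(0.125))
bar (array([509.5, 249.2]), array([119.9,  30.1]), 89.3, 257, np.float64(0.1237)) [0.50617933 0.2511769  0.12367524]
base (array([636.4, 256. ]), array([248.6, 233.4]), 6.0, 2270, np.float64(0.021))
cyl [ 0.72813927 -0.15252332  0.05651453]
ball [403.64705882 219.85294118] 34 [ 0.5414 -0.3216  0.0272]
ball [393.5 221. ] 38 [ 0.5389 -0.2943  0.0263]
ball [395.08108108 231.16216216] 37 [ 0.5112 -0.2963  0.0272]
ball [405.5        231.29411765] 34 [ 0.5109 -0.3262  0.0277]
```

```bash
python3 - <<'E'
import cv2,numpy as np
a=cv2.imread('pics/top0.png');b=cv2.imread('pics/scene0.png')
A=cv2.resize(a[165:255,360:430],None,fx=5.5,fy=5.5,interpolation=cv2.INTER_CUBIC)
B=cv2.resize(b[240:312,240:300],None,fx=6.5,fy=6.5,interpolation=cv2.INTER_CUBIC)
H=500;print(A.shape,B.shape)
A=cv2.resize(A,(385,495));B=cv2.resize(B,(390,495))
cv2.imwrite('pics/c1.png',np.hstack([A,B]))
E
```

```text
(495, 385, 3) (468, 390, 3)
```

View pics/c1.png

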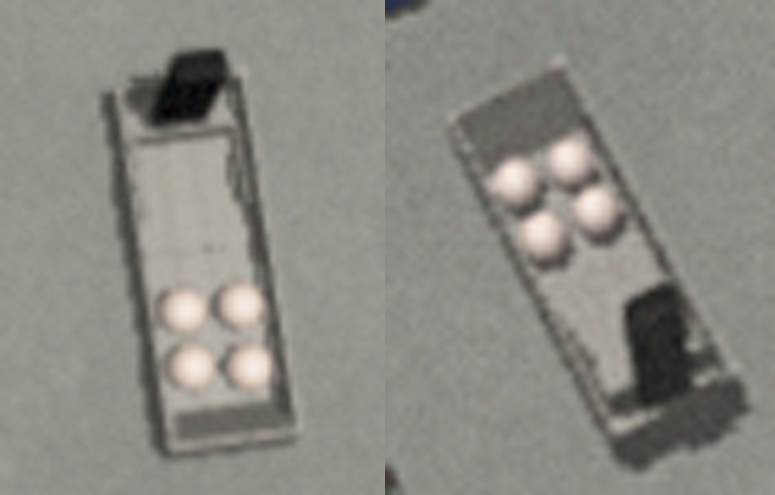

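```bash
cat >> h.py <<'E'
from scipy.spatial.transform import Rotation as Rn
def go(target,yaw_y=None):
    """tool-frame shift (mm) to target after first twisting so tool y is at world angle yaw_y (deg)"""
    o=ctrl.get_obs(); q=o['tcp_rot']; R=Rn.from_quat([q[1],q[2],q[3],q[0]]).as_matrix()
    a=np.degrees(np.arctan2(R[1,1],R[0,1])); tw=0
    if yaw_y is not None:
        tw=-((yaw_y-a+90)%180-90); R=R@Rn.from_euler('z',tw,degrees=True).as_matrix()
    print('twist',np.round(tw,2),'slide',np.round(R.T@(np.array(target)-o['tool_pos'])*1000,1))
E
python3 -m jog --help 2>&1 | head -20; python3 - <<'E'
from h import *
go([.50,.22,.224],96.9); go([.638,-.2915,.224],96.9)
E
```

```text
invalid input: not JSON, or not a number
twist -20.81 slide [-2.920e+02 -4.487e+02  1.000e-01]
twist -20.81 slide [-3.676e+02 -9.731e+02  9.000e-01]
```

```bash
python3 -m jog '{"slide":[[0,0,0],[0,0,0],[-29,-45,0],[-29,-45,0],[-29,-45,0],[-29,-45,0],[-29,-45,0],[-29,-45,0],[-29,-45,0],[-29,-45,0],[-29,-45,0],[-29,-45,0]],"twist":[-10.4,-10.4,0,0,0,0,0,0,0,0,0,0]}' 60 20; python3 -m jog '{"slide":[[-8,-53,0],[-8,-53,0],[-8,-53,0],[-8,-53,0],[-8,-53,0],[-8,-53,0],[-8,-53,0],[-8,-53,0],[-8,-53,0],[-8,-42,0],[0,0,0]],"twist":[0,0,0,0,0,0,0,0,0,0,0]}' 
python3 - <<'E'
from h import *
go([.638,-.2915,.094],96.9)
E
```

```text
clock: 1.6
tool_pos: [0.4989, 0.2175, 0.2242]
tcp_rot: [-0.0, -0.06, 0.998, -0.0]
force: [0.6, 1.0, -0.1]
finger_gap: 0.0598
grasp_force: 0.0
clock: 2.98
tool_pos: [0.6387, -0.2914, 0.2235]
tcp_rot: [-0.001, -0.057, 0.998, -0.001]
force: [-0.3, -0.5, -0.4]
finger_gap: 0.0602
grasp_force: 0.0
twist -0.33 slide [  0.5   0.3 129.5]
```

```bash
python3 -m jog '{"slide":[[0,0,40],[0,0,40],[0,0,30],[0,0,19],[0,0,0],[0,0,0]],"twist":[0,0,0,0,0,0]}' ; python3 -m jog '{"slide":[[0,0,0],[0,0,0],[0,0,0],[0,0,0],[0,0,0],[0,0,0]],"twist":[0,0,0,0,0,0]}' 0 30
python3 - <<'E'
from h import *
c=grab('top');P=pts(c);np.save('t1.npy',P)
q=P[170:215,380:412].reshape(-1,3);q=q[(q[:,2]>0)&(q[:,2]<.02)]
print(len(q),np.round(q[:5],4))
save(c,'pics/t1.png',(350,150,450,250),6)
go([.638,-.2915,.094],96.9)
E
```

```text
clock: 3.72
tool_pos: [0.6408, -0.2869, 0.0969]
tcp_rot: [0.001, -0.06, 0.998, -0.0]
force: [-0.2, -0.4, 1.0]
finger_gap: 0.06
grasp_force: 0.0
clock: 4.47
tool_pos: [0.6408, -0.2877, 0.0965]
tcp_rot: [0.001, -0.06, 0.998, -0.001]
force: [1.1, -1.7, 5.6]
finger_gap: 0.0256
grasp_force: 29.5
174 [[ 6.562e-01 -3.473e-01  3.700e-03]
 [ 6.532e-01 -3.471e-01  4.400e-03]
 [ 6.513e-01 -3.448e-01  3.000e-04]
 [ 6.482e-01 -3.446e-01  1.400e-03]
 [ 6.449e-01 -3.415e-01  2.900e-03]]
twist -0.02 slide [ 3.2 -3.5  2.4]
```

View pics/t1.png

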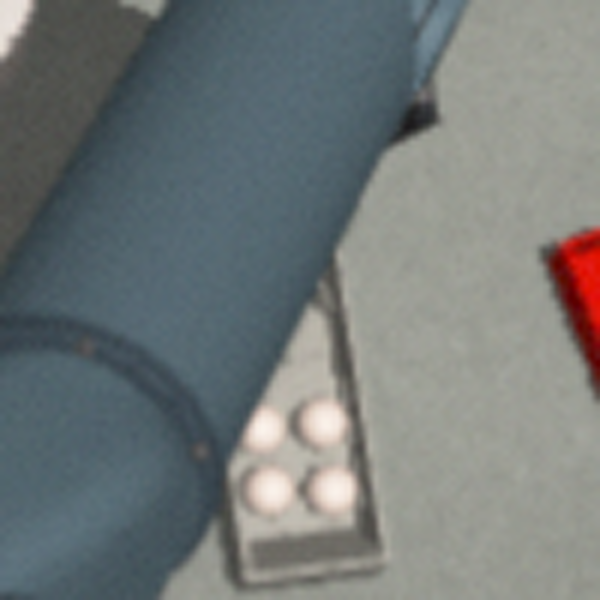

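```bash
cat >> h.py <<'E'
def tilt(names=('scene',),show=None,zc=(-.115,-.06)):
    o=ctrl.get_obs(); q=o['tcp_rot']; R=Rn.from_quat([q[1],q[2],q[3],q[0]]).as_matrix()
    for n in names:
        c=grab(n);P=pts(c)
        if show: save(c,show,*SH)
        L=(P.reshape(-1,3)-o['tool_pos'])@R  # x to nose, y, z down
        m=(L[:,0]>.014)&(L[:,0]<.066)&(abs(L[:,1])<.021)&(L[:,2]<-zc[0])&(L[:,2]>-zc[1])
        A=L[m]; 
        best=None
        for it in range(200):
            if len(A)<6: break
            s=A[np.random.choice(len(A),3,False)]
            try: p=np.linalg.solve(np.c_[s[:,:2],np.ones(3)],s[:,2])
            except Exception: continue
            if abs(p[0])>.4 or abs(p[1])>.2: continue
            r=abs(A[:,:2]@p[:2]+p[2]-A[:,2])<.002
            if best is None or r.sum()>best.sum(): best=r
        if best is not None:
            B=A[best];p=np.linalg.lstsq(np.c_[B[:,:2],np.ones(len(B))],B[:,2],rcond=None)[0]
            print(n,'n',len(A),len(B),'noseup deg %.1f'%np.degrees(np.arctan(-p[0])),'roll %.1f'%np.degrees(np.arctan(p[1])),'pan z at x=38mm: %.1f'%((o['tool_pos'][2]-p[0]*.038-p[2])*1000), 'above-plane bumps',(A[:,2]<A[:,:2]@p[:2]+p[2]-.012).sum())
    return
SH=((200,200,360,320),5)
E
python3 - <<'E'
from h import *
tilt(show='pics/s1.png'); tilt()
E
```

```text
scene n 33 25 noseup deg -12.1 roll -3.4 pan z at x=38mm: 6.6 above-plane bumps 0
scene n 33 19 noseup deg -2.9 roll 2.1 pan z at x=38mm: 6.9 above-plane bumps 0
```

View pics/s1.png

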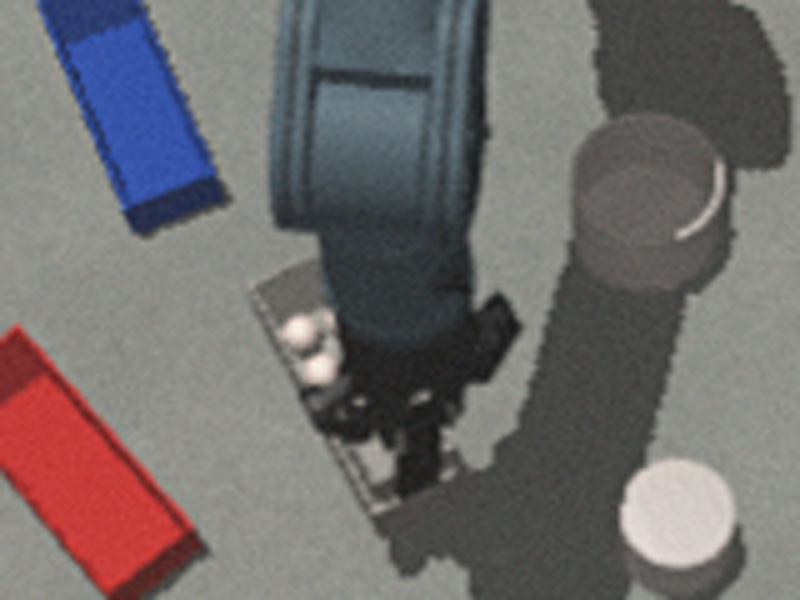

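```bash
cat >> h.py <<'E'
def htilt(show=None):
    o=ctrl.get_obs(); q=o['tcp_rot']; R=Rn.from_quat([q[1],q[2],q[3],q[0]]).as_matrix()
    c=grab('scene');P=pts(c)
    if show: save(c,show,*SH)
    L=(P.reshape(-1,3)-o['tool_pos'])@R
    m=(abs(L[:,1])<.011)&(L[:,2]>.020)&(L[:,2]<.085)&(L[:,0]<.006)&(L[:,0]>-.045)&(c['img'].reshape(-1,3).max(1)<70)
    A=L[m]
    if len(A)<8: print('few',len(A));return
    k,x0=np.polyfit(A[:,2],A[:,0],1)
    for _ in range(3):
        r=abs(A[:,0]-k*A[:,2]-x0); B=A[r<max(.0025,np.median(r)*1.5)]; k,x0=np.polyfit(B[:,2],B[:,0],1)
    print('handle noseup %.1f deg'%np.degrees(np.arctan(k)),'x0 %.1f'%(x0*1000),len(A),len(B),'z',np.round(B[:,2].min(),3),np.round(B[:,2].max(),3),'F',np.round(o['force'],1),'M',np.round(o['ft_torque'],2))
E
python3 -c "
from h import *
htilt()"
python3 -m jog '{"slide":[[0,0,3],[-2,0,1],[-2,0,0],[0,0,0]],"twist":[0,0,0,0]}' 0 20
python3 -c "
from h import *
htilt()"
python3 -m jog '{"slide":[[-2,0,0],[-2,0,0],[-2,0,0],[0,0,0]],"twist":[0,0,0,0]}' 0 20
python3 -c "
from h import *
htilt()"
```

```text
handle noseup 1.2 deg x0 -11.8 40 36 z 0.02 0.068 F [ 2.  -3.2  5.1] M [-0.66 -0.2   0.08]
clock: 5.18
tool_pos: [0.6457, -0.2895, 0.0947]
tcp_rot: [0.002, -0.06, 0.998, -0.003]
force: [0.5, -5.2, 14.5]
finger_gap: 0.0257
grasp_force: 24.3
handle noseup 3.3 deg x0 -10.6 35 31 z 0.02 0.064 F [ 0.5 -5.2 14.5] M [-1.29  0.2  -0.02]
clock: 5.72
tool_pos: [0.6512, -0.2886, 0.0942]
tcp_rot: [0.002, -0.06, 0.998, -0.002]
force: [-0.9, -4.8, 12.9]
finger_gap: 0.0256
grasp_force: 25.5
handle noseup 0.1 deg x0 -5.2 27 25 z 0.021 0.077 F [-0.9 -4.8 12.9] M [-1.35  0.26  0.01]
```

```bash
cat > hb.py <<'E'
from h import *
o=ctrl.get_obs(); q=o['tcp_rot']; R=Rn.from_quat([q[1],q[2],q[3],q[0]]).as_matrix()
acc={}
for i in range(3):
    c=grab('scene');P=pts(c); L=((P.reshape(-1,3)-o['tool_pos'])@R)*1000
    dk=c['img'].reshape(-1,3).max(1)
    for z in range(0,105,8):
        m=(abs(L[:,1])<9)&(L[:,2]>=z)&(L[:,2]<z+8)&(L[:,0]<10)&(L[:,0]>-40)
        acc.setdefault(z,[]).extend(zip(L[m,0],dk[m]))
for z,a in acc.items():
    if len(a)==0: continue
    a=np.array(a); d=a[a[:,1]<80,0]
    print(z+4,'n',len(a),'dark n',len(d),'x min/med/max',np.round([d.min(),np.median(d),d.max()],1) if len(d) else '')
E
python3 hb.py
```

```text
4 n 12 dark n 12 x min/med/max [-9.7 -8.6 -7.9]
12 n 12 dark n 12 x min/med/max [-9.9 -8.  -6.3]
20 n 12 dark n 12 x min/med/max [-8.4 -7.2 -5.2]
28 n 11 dark n 11 x min/med/max [-7.2 -5.9 -5. ]
36 n 13 dark n 13 x min/med/max [-7.  -5.6 -4. ]
44 n 14 dark n 14 x min/med/max [-6.1 -4.6 -3.1]
52 n 20 dark n 20 x min/med/max [-10.1  -4.6  -3.6]
60 n 30 dark n 28 x min/med/max [-9.9 -6.1 -1.6]
68 n 17 dark n 16 x min/med/max [-9.6 -7.8 -5.8]
76 n 12 dark n 12 x min/med/max [-9.4 -7.4 -6.2]
84 n 16 dark n 14 x min/med/max [-18.5  -7.5  -5.2]
92 n 103 dark n 94 x min/med/max [-39.9 -22.3  -4.6]
100 n 81 dark n 76 x min/med/max [-40.  -25.3  -5.9]
```

```bash
sed -i 's/(L\[:,2\]>.020)&(L\[:,2\]<.085)/(L[:,2]>.002)\&(L[:,2]<ZMAX)/; s/^def htilt(show=None):/ZMAX=.05\ndef htilt(show=None,ZMAX=.05):/' h.py
python3 -m jog '{"slide":[[0,-2,-1],[6,-1,0],[6,0,0],[6,0,0],[6,0,0],[6,0,0],[6,0,0],[6,0,0],[6,0,0],[6,0,0],[0,0,0]],"twist":[0,0,0,0,0,0,0,0,0,0,0]}' 0 20
python3 -c "
from h import *
htilt(); htilt()"
```

```text
clock: 7.3
tool_pos: [0.6, -0.2967, 0.0948]
tcp_rot: [0.004, -0.06, 0.998, -0.002]
force: [5.7, -3.7, 6.6]
finger_gap: 0.0256
grasp_force: 20.3
handle noseup 0.7 deg x0 -11.6 45 41 z 0.003 0.048 F [ 5.7 -3.7  6.6] M [-1.07 -1.3   0.04]
handle noseup 0.1 deg x0 -10.8 45 45 z 0.003 0.05 F [ 6.  -3.4  5.4] M [-1.08 -1.26  0.07]
```

```bash
python3 -m jog '{"slide":[[6,0,0],[6,0,0],[6,0,0],[6,0,0],[4,0,0],[0,0,0]],"twist":[0,0,0,0,0,0]}' 0 20
python3 -m jog '{"slide":[[4,0,0],[4,0,0],[4,0,0],[0,0,0]],"twist":[0,0,0,0]}' 0 20
python3 -c "
from h import *
htilt()
c=grab('scene');d=grab('top')
a=cv2.resize(c['img'][235:315,235:315,::-1],None,fx=5,fy=5,interpolation=2);b=cv2.resize(d['img'][170:250,360:440,::-1],None,fx=5,fy=5,interpolation=2)
cv2.imwrite('pics/r1.png',np.hstack([a,b]))"
```

```text
clock: 8.15
tool_pos: [0.5792, -0.301, 0.0995]
tcp_rot: [0.01, -0.061, 0.998, -0.004]
force: [11.8, -2.9, 23.5]
finger_gap: 0.0258
grasp_force: 20.9
clock: 8.65
tool_pos: [0.5671, -0.3027, 0.0998]
tcp_rot: [0.01, -0.061, 0.998, -0.004]
force: [9.0, -2.1, 27.2]
finger_gap: 0.0259
grasp_force: 22.1
handle noseup -10.4 deg x0 -22.6 71 61 z 0.002 0.05 F [ 9.  -2.1 27.2] M [-0.58 -2.39  0.05]
```

View pics/r1.png

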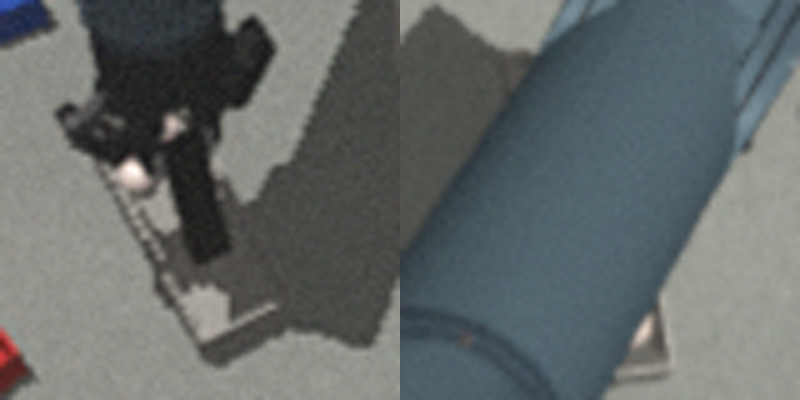

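The crop shows the scoop nose-down with its heel raised: the handle leans from (185,150) to (205,255) in the left half, and one ball is visible at (135,175). Pushing high on the handle makes it pivot. I'll release, let it settle flat, and regrip lower and harder.

```bash
python3 -m jog '{"slide":[[-4,0,-2],[-4,0,0],[-4,0,0],[-3,0,0],[0,0,0]],"twist":[0,0,0,0,0]}' 0 20
python3 -m jog '{"slide":[[0,0,0],[0,0,0],[0,0,0],[0,0,0]],"twist":[0,0,0,0]}' 60 20
python3 -c "
from h import *
htilt()"; python3 hb.py
```

```text
clock: 9.43
tool_pos: [0.5743, -0.301, 0.0968]
tcp_rot: [0.003, -0.06, 0.998, -0.003]
force: [3.2, -5.3, 8.9]
finger_gap: 0.0257
grasp_force: 20.8
clock: 9.93
tool_pos: [0.5714, -0.2975, 0.0941]
tcp_rot: [-0.0, -0.06, 0.998, 0.0]
force: [0.6, 0.0, 0.7]
finger_gap: 0.0597
grasp_force: 0.0
handle noseup 1.9 deg x0 -38.7 38 38 z 0.003 0.049 F [0.6 0.  0.7] M [-0.05 -0.02 -0.07]
4 n 12 dark n 11 x min/med/max [-39.  -37.9 -35.9]
12 n 19 dark n 19 x min/med/max [-38.8 -36.9 -35.2]
20 n 20 dark n 20 x min/med/max [-39.5 -38.3 -36.2]
28 n 16 dark n 16 x min/med/max [-39.7 -37.8 -35.7]
36 n 14 dark n 14 x min/med/max [-38.7 -37.6 -36.6]
44 n 18 dark n 18 x min/med/max [-39.  -37.4 -36. ]
52 n 18 dark n 18 x min/med/max [-39.6 -37.8 -36.9]
60 n 18 dark n 18 x min/med/max [-39.8 -38.  -36.7]
68 n 14 dark n 14 x min/med/max [-39.5 -37.9 -35.6]
76 n 14 dark n 14 x min/med/max [-40.  -38.2 -35.3]
84 n 16 dark n 14 x min/med/max [-39.6 -38.2 -34.5]
92 n 18 dark n 4 x min/med/max [-38.9 -37.7 -37.3]
100 n 1 dark n 1 x min/med/max [-39.1 -39.1 -39.1]
```

```bash
python3 -m jog '{"slide":[[-15,-1,0],[-15,-1,0],[0,-1,11],[0,0,11],[0,0,0],[0,0,0]],"twist":[0,0,0,0,0,0]}' 60 20
python3 -m jog '{"slide":[[0,0,0],[0,0,0],[0,0,0],[0,0,0],[0,0,0]],"twist":[0,0,0,0,0]}' 0 110
python3 -m jog '{"slide":[[4,0,0],[4,0,0],[4,0,0],[0,0,0]],"twist":[0,0,0,0]}'
python3 -c "
from h import *
htilt(ZMAX=.03)"; python3 hb.py|head -9
```

```text
clock: 10.88
tool_pos: [0.6014, -0.2975, 0.0723]
tcp_rot: [-0.0, -0.06, 0.998, 0.0]
force: [-0.5, 0.2, -0.4]
finger_gap: 0.0597
grasp_force: 0.0
clock: 11.5
tool_pos: [0.6022, -0.298, 0.0729]
tcp_rot: [0.0, -0.06, 0.998, -0.001]
force: [1.6, -2.1, 4.5]
finger_gap: 0.0242
grasp_force: 107.8
clock: 12.0
tool_pos: [0.5911, -0.2994, 0.0732]
tcp_rot: [0.001, -0.06, 0.998, -0.001]
force: [3.2, -3.8, 3.9]
finger_gap: 0.0247
grasp_force: 107.7
handle noseup -3.6 deg x0 -6.7 27 26 z 0.003 0.03 F [ 3.2 -3.8  3.9] M [-0.81 -0.84  0.05]
4 n 15 dark n 15 x min/med/max [-10.4  -8.1  -5.1]
12 n 21 dark n 21 x min/med/max [-9.6 -7.9 -5.9]
20 n 15 dark n 15 x min/med/max [-10.6  -8.   -6.2]
28 n 17 dark n 17 x min/med/max [-10.4  -7.8  -6.2]
36 n 15 dark n 15 x min/med/max [-9.7 -7.6 -6.8]
44 n 18 dark n 18 x min/med/max [-10.8  -8.   -5.9]
52 n 12 dark n 12 x min/med/max [-10.7  -8.   -6.1]
60 n 20 dark n 20 x min/med/max [-9.6 -8.1 -6.7]
68 n 127 dark n 73 x min/med/max [-39.9 -22.2  -6.2]
```

```bash
python3 -m jog '{"slide":[[4,0,0],[4,0,0],[4,0,0],[0,0,0]],"twist":[0,0,0,0]}'
python3 -m jog '{"slide":[[4,0,0],[4,0,0],[3,0,0],[0,0,0]],"twist":[0,0,0,0]}'
python3 hb.py|head -7
python3 - <<'E'
from h import *
c=grab('scene');cv2.imwrite('pics/r2.png',cv2.resize(c['img'][235:315,235:315,::-1],None,fx=6,fy=6,interpolation=2))
E
```

```text
clock: 12.7
tool_pos: [0.579, -0.3009, 0.0731]
tcp_rot: [0.001, -0.06, 0.998, -0.001]
force: [4.2, -3.9, 4.6]
finger_gap: 0.0245
grasp_force: 107.9
clock: 13.2
tool_pos: [0.5685, -0.3022, 0.0732]
tcp_rot: [0.001, -0.06, 0.998, -0.001]
force: [5.4, -3.3, 2.9]
finger_gap: 0.0245
grasp_force: 108.0
4 n 20 dark n 20 x min/med/max [-10.   -8.5  -5.5]
12 n 16 dark n 16 x min/med/max [-11.1  -8.2  -6.5]
20 n 14 dark n 14 x min/med/max [-9.2 -8.  -6.8]
28 n 21 dark n 21 x min/med/max [-10.6  -7.9  -5.6]
36 n 20 dark n 20 x min/med/max [-10.2  -8.4  -5.8]
44 n 11 dark n 11 x min/med/max [-10.1  -8.3  -6. ]
52 n 17 dark n 17 x min/med/max [-10.3  -7.9  -6.3]
```

View pics/r2.png

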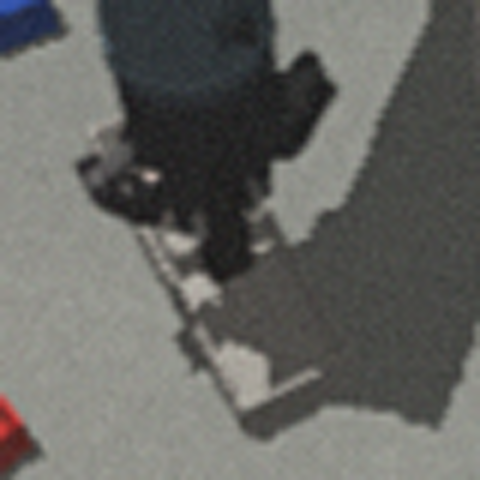

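Level scoop near the ramp (handle at about (225,240)); the gripper at (170,140) hides the balls. I'll go on to the ramp contact.

```bash
python3 -m jog '{"slide":[[3,0,0],[3,0,0],[2,0,0],[0,0,0],[0,0,0]],"twist":[0,0,0,0,0]}'
python3 - <<'E'
from h import *
for n in ('scene','top'):
    c=grab(n);P=pts(c);hsv=cv2.cvtColor(c['img'],cv2.COLOR_RGB2HSV)
    yaw=np.radians(6.9);d=P[...,:2]-[.548,-.304];lx=d[...,0]*np.cos(yaw)+d[...,1]*np.sin(yaw);ly=-d[...,0]*np.sin(yaw)+d[...,1]*np.cos(yaw)
    m=(abs(ly)<.03)&(lx>-.075)&(lx<.105)&(P[...,2]<.036)&(P[...,2]>.012)
    A=np.c_[lx[m],ly[m],P[m][:,2],hsv[m][:,2]/1000.]*1000
    print(n,len(A)); print(np.round(A[A[:,3]>170][::3],0).tolist())
E
```

```text
clock: 14.02
tool_pos: [0.5632, -0.3028, 0.0738]
tcp_rot: [0.004, -0.061, 0.998, -0.001]
force: [8.2, -3.3, 2.2]
finger_gap: 0.0247
grasp_force: 107.8
scene 109
[[-47.0, -18.0, 27.0, 202.0]]
top 50
[[-49.0, -24.0, 30.0, 207.0], [-54.0, -21.0, 26.0, 228.0], [-56.0, -21.0, 24.0, 224.0], [-59.0, -20.0, 28.0, 194.0]]
```

```bash
python3 -m jog '{"slide":[[-2,0,0],[0,0,3],[0,0,2],[-3,0,0],[-3,0,0],[-3,0,0],[0,0,0]],"twist":[0,0,0,0,0,0,0]}' 0 20
python3 hb.py|head -7
```

```text
clock: 15.0
tool_pos: [0.5682, -0.3033, 0.0722]
tcp_rot: [-0.002, -0.06, 0.998, -0.0]
force: [-13.2, 0.0, 43.8]
finger_gap: 0.0246
grasp_force: 113.3
4 n 14 dark n 14 x min/med/max [-8.8 -6.7 -5.6]
12 n 19 dark n 19 x min/med/max [-8.7 -7.  -4.8]
20 n 13 dark n 13 x min/med/max [-9.3 -6.5 -3.8]
28 n 15 dark n 15 x min/med/max [-8.1 -6.6 -4.2]
36 n 16 dark n 16 x min/med/max [-7.6 -5.5 -2.8]
44 n 19 dark n 19 x min/med/max [-6.8 -5.1 -3. ]
52 n 15 dark n 15 x min/med/max [-7.1 -5.5 -3.8]
```

```bash
python3 -m jog '{"slide":[[5,0,-4],[0,0,0]],"twist":[0,0]}' 34 20; python3 -m jog '{"slide":[[0,0,0],[0,0,0],[0,0,0]],"twist":[0,0,0]}' 0 20
python3 -m jog '{"slide":[[0,0,3],[-3,0,0],[-3,0,0],[-3,0,0],[0,0,0]],"twist":[0,0,0,0,0]}' 
python3 hb.py|head -7
```

```text
clock: 15.4
tool_pos: [0.5637, -0.3006, 0.0707]
tcp_rot: [-0.001, -0.06, 0.998, 0.001]
force: [0.1, 0.2, 0.2]
finger_gap: 0.034
grasp_force: 0.0
clock: 15.78
tool_pos: [0.5644, -0.3021, 0.0706]
tcp_rot: [-0.001, -0.06, 0.998, -0.0]
force: [-0.3, -3.1, -4.4]
finger_gap: 0.0258
grasp_force: 20.9
clock: 16.4
tool_pos: [0.5739, -0.3021, 0.0691]
tcp_rot: [-0.0, -0.06, 0.998, -0.001]
force: [-2.4, -3.5, 3.9]
finger_gap: 0.0261
grasp_force: 20.0
4 n 14 dark n 14 x min/med/max [-6.3 -4.9 -3.2]
12 n 15 dark n 15 x min/med/max [-5.7 -3.9 -2. ]
20 n 12 dark n 12 x min/med/max [-4.4 -3.4 -2.4]
28 n 16 dark n 16 x min/med/max [-5.8 -3.1 -1.8]
36 n 10 dark n 10 x min/med/max [-3.4 -2.   0.8]
44 n 15 dark n 15 x min/med/max [-3.  -1.1  0.3]
52 n 16 dark n 16 x min/med/max [-2.1 -1.   0.9]
```

```bash
python3 -m jog '{"slide":[[-2,0,0],[-2,0,0],[0,0,0]],"twist":[0,0,0]}'; python3 -m jog '{"slide":[[0,0,0],[0,0,0],[0,0,0]],"twist":[0,0,0]}' 0 70
python3 hb.py|head -7
cat > bl.py <<'E'
from h import *
for n in ('scene','top'):
    c=grab(n);P=pts(c);hsv=cv2.cvtColor(c['img'],cv2.COLOR_RGB2HSV)
    yaw=np.radians(6.9);d=P[...,:2]-[.548,-.304];lx=d[...,0]*np.cos(yaw)+d[...,1]*np.sin(yaw);ly=-d[...,0]*np.sin(yaw)+d[...,1]*np.cos(yaw)
    m=(abs(ly)<.03)&(lx>-.075)&(lx<.105)&(P[...,2]<.05)&(P[...,2]>.002)
    A=np.c_[lx[m],ly[m],P[m][:,2],hsv[m][:,2]/1000.]*1000; A=A[A[:,0]<30]
    print(n,len(A)); print(np.round(A[A[:,3]>150][::2]).astype(int).tolist())
E
python3 bl.py
```

```text
clock: 16.92
tool_pos: [0.5777, -0.3014, 0.0688]
tcp_rot: [-0.0, -0.06, 0.998, -0.001]
force: [-3.1, -4.4, 3.8]
finger_gap: 0.026
grasp_force: 20.8
clock: 17.3
tool_pos: [0.5776, -0.3015, 0.0689]
tcp_rot: [-0.0, -0.06, 0.998, -0.001]
force: [-2.2, -4.3, 4.7]
finger_gap: 0.0254
grasp_force: 68.3
4 n 10 dark n 10 x min/med/max [-4.8 -3.5 -2.1]
12 n 11 dark n 11 x min/med/max [-3.2 -1.9 -0.9]
20 n 13 dark n 13 x min/med/max [-3.8 -1.5 -0.1]
28 n 12 dark n 12 x min/med/max [-3.  -0.7  0.9]
36 n 9 dark n 9 x min/med/max [-0.6  0.4  3. ]
44 n 12 dark n 12 x min/med/max [0.7 1.7 3.4]
52 n 12 dark n 12 x min/med/max [2.  2.8 4. ]
scene 140
[[-23, -18, 34, 179], [18, 20, 3, 169], [26, 20, 9, 165], [21, -17, 8, 175], [21, -25, 8, 177], [22, -18, 3, 174], [23, -26, 6, 172], [27, -20, 8, 168], [26, -27, 6, 161]]
top 130
[[-32, -21, 28, 165], [-35, -21, 32, 179], [-37, -21, 29, 178], [-41, -14, 37, 171], [-38, -22, 13, 169], [-40, -19, 14, 171], [-41, -25, 13, 169], [-43, -19, 13, 172], [-44, -24, 18, 168], [-45, -16, 14, 170], [-46, -21, 13, 169], [-48, -9, 20, 151], [-48, -15, 15, 172], [-49, -20, 15, 171], [-50, -10, 9, 156], [-51, -15, 12, 158], [-52, -20, 16, 162], [-52, -6, 13, 156], [-54, -11, 21, 153], [-74, -20, 32, 151], [-74, 0, 36, 155]]
```

```bash
python3 -m jog '{"slide":[[0,0,-3],[0,0,-6],[0,0,-8],[0,0,-10],[0,0,-12],[0,0,-12],[0,0,-12],[0,0,-12],[0,0,-12],[0,0,-10],[0,0,-6],[0,0,0]],"twist":[0,0,0,0,0,0,0,0,0,0,0,0]}'
python3 hb.py|head -8
python3 - <<'E'
from h import *
c=grab('scene');d=grab('top')
a=cv2.resize(c['img'][220:310,235:325,::-1],(400,400),interpolation=2);b=cv2.resize(d['img'][170:260,350:440,::-1],(400,400),interpolation=2)
cv2.imwrite('pics/l1.png',np.hstack([a,b]))
E
```

```text
clock: 19.05
tool_pos: [0.5782, -0.3003, 0.1718]
tcp_rot: [0.0, -0.06, 0.998, -0.0]
force: [0.1, -0.1, -3.1]
finger_gap: 0.0249
grasp_force: 69.6
4 n 13 dark n 13 x min/med/max [-4.7 -3.4 -1.3]
12 n 19 dark n 19 x min/med/max [-3.5 -2.3 -0.9]
20 n 13 dark n 13 x min/med/max [-2.4 -1.2 -0.4]
28 n 21 dark n 21 x min/med/max [-2.5 -0.5  1.6]
36 n 13 dark n 13 x min/med/max [-0.2  0.7  2.3]
44 n 16 dark n 16 x min/med/max [0.8 1.4 3.5]
52 n 14 dark n 14 x min/med/max [0.5 3.  4.3]
60 n 12 dark n 12 x min/med/max [1.  3.4 4.7]
```

View pics/l1.png

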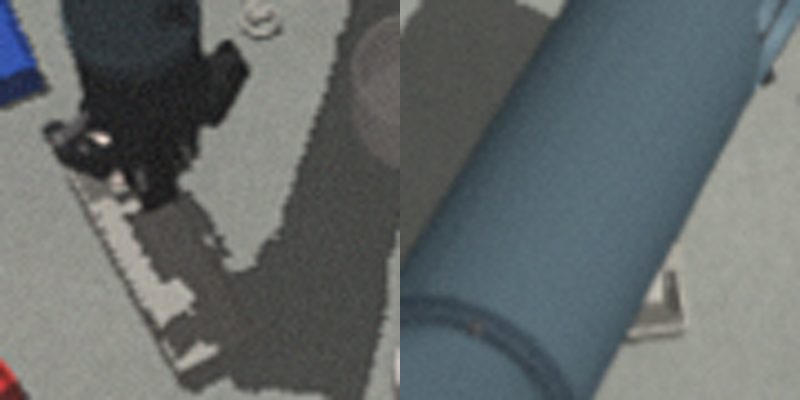

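```bash
python3 -m jog '{"slide":[[0,4,0],[0,9,0],[0,14,0],[0,19,0],[0,23,0],[0,25,0],[0,25,0],[0,25,0],[0,23,0],[0,20,0],[0,16,0],[0,10,0]],"twist":[0,0,0,0,0,0,0,0,0,0,0,0]}'
python3 -m jog '{"slide":[[0,5,0],[0,2,0],[0,0,0],[0,0,0]],"twist":[0,0,0,0]}'
python3 - <<'E'
from h import *
go([.570,-.075,.1718])
E
python3 hb.py|head -7
```

```text
clock: 20.8
tool_pos: [0.5524, -0.0876, 0.1715]
tcp_rot: [0.0, -0.06, 0.998, 0.0]
force: [-0.2, -0.4, -2.8]
finger_gap: 0.0253
grasp_force: 69.6
clock: 21.3
tool_pos: [0.5517, -0.0824, 0.1714]
tcp_rot: [0.0, -0.06, 0.998, -0.0]
force: [-0.3, -0.8, -1.5]
finger_gap: 0.0249
grasp_force: 69.6
twist 0 slide [-19.1   5.2  -0.4]
4 n 12 dark n 12 x min/med/max [-3.1 -1.2  0.6]
12 n 10 dark n 10 x min/med/max [-1.8 -0.1  1.4]
20 n 14 dark n 14 x min/med/max [-1.1  0.6  1.7]
28 n 16 dark n 16 x min/med/max [-0.6  1.1  3. ]
36 n 12 dark n 12 x min/med/max [1.3 2.2 3.2]
44 n 15 dark n 15 x min/med/max [1.3 3.3 4.9]
52 n 15 dark n 15 x min/med/max [2.8 4.2 4.7]
```

```bash
python3 -m jog '{"slide":[[-2,1,0],[-4,2,0],[-5,2,0],[-4,0,0],[-3,0,0],[-1,0,0],[0,0,0],[0,0,0]],"twist":[0,0,0,0,0,0,0,0]}'
python3 -m jog '{"slide":[[0,0,0],[0,0,0]],"twist":[0,0]}' 25.6 20
python3 - <<'E'
from h import *
htilt(); 
E
```

```text
clock: 22.45
tool_pos: [0.5697, -0.0746, 0.1714]
tcp_rot: [-0.0, -0.06, 0.998, 0.0]
force: [0.8, -0.1, -1.9]
finger_gap: 0.025
grasp_force: 69.6
clock: 22.7
tool_pos: [0.5698, -0.0746, 0.1714]
tcp_rot: [-0.0, -0.06, 0.998, 0.0]
force: [-0.5, -0.1, -2.0]
finger_gap: 0.0257
grasp_force: 24.9
handle noseup 7.8 deg x0 -2.3 26 26 z 0.003 0.049 F [-0.5 -0.1 -2. ] M [ 0.02 -0.13  0.04]
```

Position control loosens it finely. Ease off a little at a time.

```bash
python3 -m jog '{"slide":[[0,0,0],[0,0,0]],"twist":[0,0]}' 25.8 20
python3 -c "
from h import *
htilt()"
python3 -m jog '{"slide":[[0,0,0],[0,0,0]],"twist":[0,0]}' 25.9 20
python3 -c "
from h import *
htilt()"
```

```text
clock: 23.0
tool_pos: [0.5699, -0.0745, 0.1714]
tcp_rot: [0.0, -0.06, 0.998, -0.0]
force: [-0.4, 0.1, -3.1]
finger_gap: 0.0259
grasp_force: 12.5
handle noseup 6.2 deg x0 -2.0 30 30 z 0.003 0.05 F [-0.4  0.1 -3.1] M [-0.03 -0.08 -0.02]
clock: 23.3
tool_pos: [0.5699, -0.0745, 0.1714]
tcp_rot: [0.0, -0.06, 0.998, -0.0]
force: [0.1, -0.3, -3.2]
finger_gap: 0.0262
grasp_force: 5.9
handle noseup 0.2 deg x0 -6.0 47 47 z 0.003 0.05 F [ 0.1 -0.3 -3.2] M [ 0.05 -0.09 -0.04]
```

```bash
python3 -m jog '{"slide":[[0,0,0]],"twist":[0]}'
python3 -c "
from h import *
htilt(); tilt()"
```

```text
clock: 23.48
tool_pos: [0.5699, -0.0745, 0.1714]
tcp_rot: [0.0, -0.06, 0.998, 0.0]
force: [-0.3, -0.4, -2.8]
finger_gap: 0.0261
grasp_force: 5.9
handle noseup -1.1 deg x0 -6.3 45 41 z 0.002 0.047 F [-0.3 -0.4 -2.8] M [ 0.   -0.08 -0.01]
```

```bash
python3 -m jog '{"slide":[[0,0,0],[0,0,0],[0,0,0]],"twist":[0,0,0]}'
python3 -c "
from h import *
htilt()"; python3 hb.py
```

```text
clock: 23.95
tool_pos: [0.5699, -0.0746, 0.1714]
tcp_rot: [0.0, -0.06, 0.998, -0.0]
force: [0.0, 0.3, -2.5]
finger_gap: 0.0262
grasp_force: 5.9
handle noseup -4.3 deg x0 -5.2 49 43 z 0.003 0.05 F [ 0.   0.3 -2.5] M [ 0.04 -0.04  0.01]
4 n 21 dark n 21 x min/med/max [-8.4 -6.5 -3.5]
12 n 29 dark n 29 x min/med/max [-8.8 -6.7 -4.2]
20 n 20 dark n 20 x min/med/max [-9.6 -7.  -4.7]
28 n 16 dark n 16 x min/med/max [-9.6 -7.5 -5.3]
36 n 21 dark n 21 x min/med/max [-10.6  -7.7  -5.9]
44 n 19 dark n 19 x min/med/max [-10.1  -8.2  -6.3]
52 n 14 dark n 14 x min/med/max [-9.4 -7.6 -5.3]
60 n 18 dark n 18 x min/med/max [-9.3 -7.7 -6.2]
68 n 2 dark n 2 x min/med/max [-7.4 -7.3 -7.1]
100 n 17 dark n 0 x min/med/max 
108 n 16 dark n 0 x min/med/max
```

```bash
python3 -m jog '{"slide":[[0,0,0],[0,0,0],[0,0,0],[0,0,0]],"twist":[0,0,0,0]}'
cat > pv.py <<'E'
import sys
from h import *
htilt()
c=grab('scene');d=grab('top')
a=cv2.resize(c['img'][200:290,270:360,::-1],(400,400),interpolation=2);b=cv2.resize(d['img'][180:270,280:370,::-1],(400,400),interpolation=2)
cv2.imwrite(sys.argv[1],np.hstack([a,b]))
E
python3 pv.py pics/p1.png
```

```text
clock: 24.65
tool_pos: [0.5699, -0.0745, 0.1714]
tcp_rot: [0.0, -0.06, 0.998, 0.0]
force: [0.4, 0.3, -1.6]
finger_gap: 0.0258
grasp_force: 5.9
handle noseup -1.9 deg x0 -6.0 49 47 z 0.002 0.05 F [ 0.4  0.3 -1.6] M [ 0.04 -0.03  0.02]
```

View pics/p1.png

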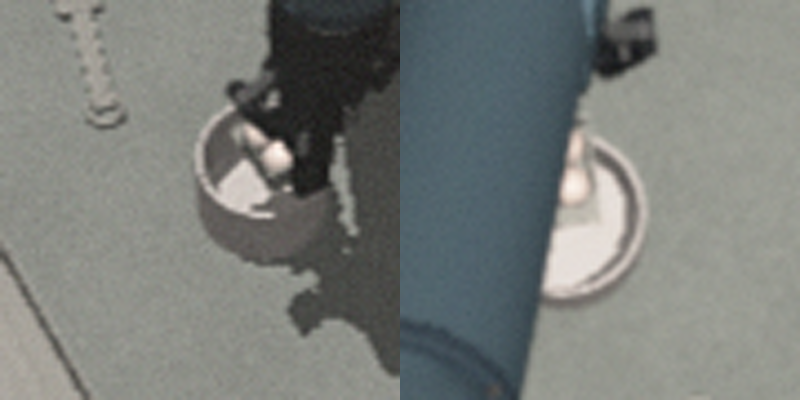

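Balls are still on the pan (about (278,158) left, (575,180) right), with the nose over the pot's middle. I'll firm the grip, lower, and give it a short nose-first stroke with a sudden stop.

```bash
python3 -m jog '{"slide":[[0,0,0],[0,0,0],[-2,0,4],[-4,0,5],[-6,0,6],[-6,0,4],[-6,0,1],[-4,0,0],[-2,0,0],[0,0,0]],"twist":[0,0,0,0,0,0,0,0,0,0]}' 25.3 20
python3 -m jog '{"slide":[[25,0,0],[0,0,0],[0,0,0],[0,0,0],[0,0,0]],"twist":[0,0,0,0,0]}'
python3 pv.py pics/p2.png
```

```text
clock: 26.05
tool_pos: [0.5998, -0.0709, 0.1515]
tcp_rot: [0.0, -0.06, 0.998, -0.0]
force: [0.6, 0.1, -2.6]
finger_gap: 0.0254
grasp_force: 19.8
clock: 26.68
tool_pos: [0.5753, -0.0738, 0.1515]
tcp_rot: [0.0, -0.06, 0.998, -0.0]
force: [0.5, 0.1, -1.0]
finger_gap: 0.026
grasp_force: 20.1
handle noseup -2.0 deg x0 -6.4 45 44 z 0.003 0.048 F [ 0.5  0.1 -1. ] M [-0.02 -0.03 -0.  ]
```

View pics/p2.png

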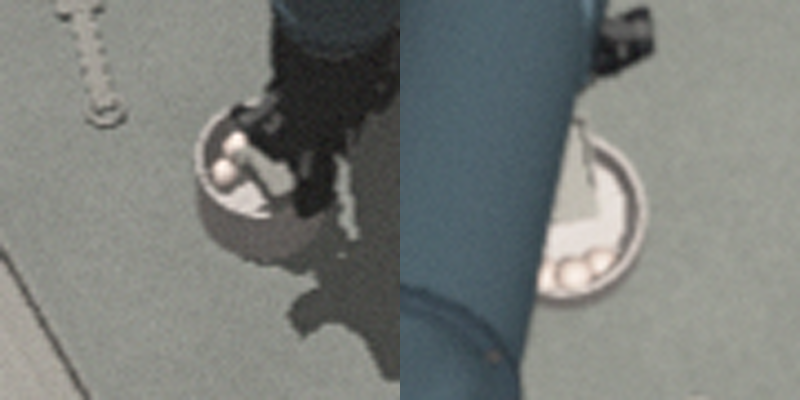

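Three balls are in the pot, at (545,272), (572,272) and (600,262) on the right, and the pan looks empty. The wrist reads about 1 N, which is just the scoop. Next the scoop goes back, to the spot in the trough where it stood before (hand about (0.602,-0.298)).

```bash
python3 -m jog '{"slide":[[0,0,-8],[0,0,-16],[-5,0,-16],[-10,0,0],[-5,0,0],[-2,0,0],[0,0,0]],"twist":[0,0,0,0,0,0,0]}' 24.8 60
python3 - <<'E'
from h import *
go([.602,-.2978,.19],96.9)
# pot balls
c=grab('top');P=pts(c);hsv=cv2.cvtColor(c['img'],cv2.COLOR_RGB2HSV)
m=(np.hypot(P[...,0]-.5146,P[...,1]+.0816)<.044)&(P[...,2]>.018)&(P[...,2]<.06)
A=np.c_[P[m]*1000]; print(len(A)); print(np.round(A[A[:,2]>24]).astype(int)[::2].tolist())
E
```

```text
clock: 27.7
tool_pos: [0.5964, -0.0713, 0.1908]
tcp_rot: [-0.001, -0.06, 0.998, 0.0]
force: [-0.3, 0.4, -1.3]
finger_gap: 0.0257
grasp_force: 35.9
twist -0.0 slide [  21.6 -225.6    0.8]
123
[[499, -100, 27], [498, -109, 30], [495, -101, 37], [496, -106, 31], [494, -70, 25], [492, -87, 40], [492, -92, 35], [493, -100, 33], [493, -106, 29], [491, -62, 26], [490, -71, 31], [489, -82, 39], [489, -87, 41], [488, -93, 47], [490, -98, 31], [491, -103, 27], [491, -114, 27], [487, -71, 33], [488, -76, 28], [486, -82, 42], [485, -87, 46], [486, -92, 44], [487, -98, 37], [488, -106, 26], [485, -65, 31], [486, -70, 27], [485, -76, 29], [483, -82, 47], [483, -87, 44], [482, -93, 47], [483, -98, 43], [485, -103, 31], [485, -108, 25], [483, -65, 26], [482, -71, 33], [482, -76, 29], [481, -82, 39], [479, -87, 53], [480, -92, 43], [481, -98, 38], [482, -106, 28], [479, -71, 33], [480, -76, 28], [478, -82, 38], [477, -87, 46], [477, -92, 47], [478, -98, 42], [477, -73, 28], [475, -82, 44], [474, -87, 53], [475, -92, 41]]
```

```bash
python3 -m jog '{"slide":[[0,-10,0],[2,-25,0],[4,-30,0],[4,-30,0],[4,-30,0],[4,-30,0],[3,-30,0],[1,-25,0],[0,-12,0],[0,-4,0],[0,0,0]],"twist":[0,0,0,0,0,0,0,0,0,0,0]}'
python3 - <<'E'
from h import *
go([.602,-.2978,.075],96.9); htilt(); htilt()
E
```

```text
clock: 29.12
tool_pos: [0.6023, -0.2973, 0.1913]
tcp_rot: [0.0, -0.061, 0.998, 0.0]
force: [-0.3, 0.7, -0.7]
finger_gap: 0.0255
grasp_force: 36.0
twist 0.05 slide [  0.3  -0.5 116.3]
handle noseup -2.5 deg x0 -7.3 61 53 z 0.004 0.048 F [-0.3  0.7 -0.7] M [-0.02  0.04  0.03]
handle noseup -1.3 deg x0 -8.5 56 52 z 0.003 0.05 F [ 0.4 -0.1 -0.4] M [ 0.08 -0.05  0.04]
```

```bash
python3 -m jog '{"slide":[[0,0,20],[0,0,25],[0,0,20],[0,0,10],[0,0,0]],"twist":[0,0,0,0,0]}'
python3 -m jog '{"slide":[[0,0,10],[0,0,8],[0,0,7],[0,0,0]],"twist":[0,0,0,0]}'
python3 -m jog '{"slide":[[0,0,6],[0,0,5],[0,0,3],[0,0,0]],"twist":[0,0,0,0]}'
```

```text
clock: 29.85
tool_pos: [0.6016, -0.298, 0.1155]
tcp_rot: [-0.001, -0.06, 0.998, 0.0]
force: [0.3, 0.5, -0.7]
finger_gap: 0.0257
grasp_force: 36.0
clock: 30.35
tool_pos: [0.6017, -0.299, 0.0909]
tcp_rot: [-0.0, -0.06, 0.998, -0.0]
force: [0.0, -1.6, -2.7]
finger_gap: 0.0254
grasp_force: 36.0
clock: 30.85
tool_pos: [0.6019, -0.2989, 0.0772]
tcp_rot: [0.0, -0.06, 0.998, -0.0]
force: [0.9, -4.3, -3.0]
finger_gap: 0.0253
grasp_force: 35.9
```

```bash
python3 -m jog '{"slide":[[0,-1,2],[0,0,2],[0,0,0]],"twist":[0,0,0]}'
python3 -m jog '{"slide":[[0,0,0],[0,0,0],[0,0,0]],"twist":[0,0,0]}' 50 20
python3 -m jog '{"slide":[[0,0,-15],[0,0,-30],[0,0,-40],[0,0,-40],[0,0,-15],[0,0,0]],"twist":[0,0,0,0,0,0]}'
python3 - <<'E'
from h import *
c=grab('scene');P=pts(c).reshape(-1,3);dk=c['img'].reshape(-1,3).max(1)
m=(np.hypot(P[:,0]-.602,P[:,1]+.298)<.03)&(P[:,2]>.105)&(P[:,2]<.13);q=P[m];print('handle top',len(q),np.median(q,0) if len(q) else '')
m=(np.hypot(P[:,0]-.602,P[:,1]+.298)<.025)&(P[:,2]>.04)&(P[:,2]<.112)&(dk<80);q=P[m];print(len(q),q.mean(0),np.polyfit(q[:,2],q[:,0],1))
t=np.load('top0.npz')['P'];
# cell: points on lid top / bar / base from top0 (unoccluded)
def reg(a,b,cc,e,z0,z1):
    q=t[b:e,a:cc].reshape(-1,3); return q[(q[:,2]>z0)&(q[:,2]<z1)]
q=reg(150,135,245,240,.10,.16)
for r in range(130,242,4):
    s=t[r,150:245]; k=(s[:,2]>.10)&(s[:,2]<.16)
    if k.any(): print(r,np.round([np.nanmin(s[k,1]),np.nanmax(s[k,1]),np.median(s[k,0]),np.median(s[k,2])],3),k.sum())
E
```

```text
clock: 31.22
tool_pos: [0.602, -0.2991, 0.0731]
tcp_rot: [-0.0, -0.06, 0.998, 0.0]
force: [0.8, -2.5, -2.2]
finger_gap: 0.0254
grasp_force: 36.1
clock: 31.6
tool_pos: [0.6021, -0.2987, 0.0733]
tcp_rot: [-0.0, -0.06, 0.998, 0.0]
force: [-0.7, 0.2, -0.6]
finger_gap: 0.05
grasp_force: 0.0
clock: 32.35
tool_pos: [0.6026, -0.2995, 0.2147]
tcp_rot: [0.001, -0.06, 0.998, -0.0]
force: [-0.6, 0.5, -0.2]
finger_gap: 0.05
grasp_force: 0.0
handle top 54 [ 0.6072168  -0.29677602  0.11652803]
83 [ 0.61120859 -0.29823232  0.07626932] [-0.00906716  0.61190014]
142 [0.203 0.314 0.738 0.126] 25
146 [0.211 0.322 0.728 0.125] 40
150 [0.219 0.295 0.717 0.125] 29
154 [0.202 0.313 0.706 0.124] 42
158 [0.189 0.323 0.695 0.125] 51
162 [0.184 0.331 0.683 0.127] 56
166 [0.178 0.335 0.673 0.126] 59
170 [0.172 0.341 0.662 0.126] 64
174 [0.17  0.341 0.651 0.124] 66
178 [0.169 0.343 0.64  0.125] 66
182 [0.168 0.344 0.63  0.126] 67
186 [0.172 0.34  0.619 0.125] 66
190 [0.175 0.338 0.608 0.126] 63
194 [0.179 0.334 0.598 0.125] 61
198 [0.184 0.327 0.587 0.125] 56
202 [0.194 0.317 0.576 0.125] 48
206 [0.194 0.309 0.566 0.124] 44
210 [0.194 0.309 0.556 0.124] 35
214 [0.191 0.307 0.545 0.124] 8
218 [0.192 0.308 0.534 0.123] 8
222 [0.191 0.307 0.524 0.122] 8
226 [0.19  0.309 0.513 0.122] 8
230 [0.19  0.307 0.503 0.124] 46
```

```bash
python3 - <<'E'
from h import *
t=np.load('top0.npz')['P']
q=t[224:240,150:230].reshape(-1,3);q=q[(q[:,2]>.105)&(q[:,2]<.14)&(q[:,1]>.205)&(q[:,1]<.295)&(abs(q[:,0]-.503)<.02)]
s,b=np.polyfit(q[:,1],q[:,0],1);print('bar x at y=.249',s*.249+b,'angle',np.degrees(np.arctan(-s)),'x extent',q[:,0].min(),q[:,0].max(),np.median(q[:,2]),len(q))
L=[]
for lo,hi in((.17,.215),(.285,.34)):
    p=t[205:226,140:240].reshape(-1,3);p=p[(p[:,2]>.105)&(p[:,2]<.14)&(p[:,1]>lo)&(p[:,1]<hi)&(p[:,0]<.555)];f=np.polyfit(p[:,0],p[:,1],1);print('arm slope deg',np.degrees(np.arctan(f[0])),'y at .503',np.polyval(f,.503),len(p))
p=t[150:205,145:240].reshape(-1,3);p=p[(p[:,2]>.12)&(p[:,2]<.13)];print('lid',cv2.minEnclosingCircle((p[:,:2]*1000).astype(np.float32)))
o=ctrl.get_obs();print('q',np.round(o['qpos'],2))
go([.5025,.249,.20],93.0-90)
E
```

```text
bar x at y=.249 0.5038815911382256 angle 3.148717321648836 x extent 0.4969446562702069 0.5116323184178037 0.12362971026153657 158
arm slope deg 3.0539132823088053 y at .503 0.19292392929559707 60
arm slope deg 3.017949797642531 y at .503 0.303206042795843 60
lid ((636.9766845703125, 255.45458984375), 91.07640075683594)
q [ 0.24  0.59  0.23  1.49 -0.15  1.07  2.2 ]
twist -86.1 slide [-552.5   70.5   13.3]
```

```bash
python3 -m jog '{"slide":[[2,30,0],[4,58,0],[4,58,0],[4,58,0],[4,58,0],[4,58,0],[4,58,0],[4,58,0],[3,58,0],[0,45,0],[0,18,0],[0,0,0]],"twist":[0,0,0,0,0,0,0,0,0,0,0,0]}' 38 20
python3 -m jog '{"slide":[[0,0,0],[0,0,0],[0,0,0],[0,0,0],[0,0,0],[0,0,0],[0,0,0],[0,0,0],[0,0,0],[0,0,0]],"twist":[10.4,10.4,10.4,10.4,10.4,10.4,10.4,10.4,10.4,0]}'
python3 - <<'E'
from h import *
go([.5037,.2485,.116],3.05); print(np.round(ctrl.get_obs()['qpos'],2))
E
```

```text
clock: 33.9
tool_pos: [0.5018, 0.2498, 0.2122]
tcp_rot: [-0.001, -0.061, 0.998, -0.001]
force: [-0.2, -0.8, -0.4]
finger_gap: 0.0384
grasp_force: 0.0
clock: 35.15
tool_pos: [0.503, 0.2471, 0.2131]
tcp_rot: [0.0, 0.687, 0.727, -0.001]
force: [-0.0, 0.2, -0.8]
finger_gap: 0.0377
grasp_force: 0.0
twist 0.15 slide [ 1.5  0.8 97.1]
[-0.88  0.42  0.44  1.81 -0.21  0.96 -0.29]
```

```bash
python3 -m jog '{"slide":[[1,1,25],[0,0,30],[0,0,25],[0,0,13],[0,0,4],[0,0,0]],"twist":[0,0,0,0,0,0]}' 38 20
python3 -m jog '{"slide":[[0,0,0],[0,0,0],[0,0,0],[0,0,0]],"twist":[0,0,0,0]}' 0 60
python3 -c "
from h import *
go([.5037,.2485,.116],3.05)"
```

```text
clock: 35.9
tool_pos: [0.5039, 0.2506, 0.1169]
tcp_rot: [0.0, 0.686, 0.727, 0.0]
force: [-0.2, 0.3, 0.5]
finger_gap: 0.0381
grasp_force: 0.0
clock: 36.4
tool_pos: [0.5043, 0.2511, 0.1171]
tcp_rot: [0.0, 0.687, 0.727, 0.001]
force: [1.3, 0.7, 4.6]
finger_gap: -0.0
grasp_force: 2.3
twist 0.24 slide [-2.6 -0.7  1.1]
```

```bash
python3 - <<'E'
from h import *
s0=np.load('scene0.npz')['P'].reshape(-1,3)
c=grab('scene');P1=pts(c).reshape(-1,3)
ct=grab('top');P2=pts(ct).reshape(-1,3)
yaw=np.radians(3.05);C=np.array([.637,.2555])
def loc(P): d=P[:,:2]-C; return np.c_[d@[np.cos(yaw),np.sin(yaw)],d@[-np.sin(yaw),np.cos(yaw)],P[:,2]]*1000
for n,P in(('scene start',s0),('scene now',P1),('top start',np.load('top0.npz')['P'].reshape(-1,3)),('top now',P2)):
    L=loc(P);L=L[(abs(L[:,1])<62)&(L[:,0]<-98)&(L[:,0]>-160)&(L[:,2]>85)&(L[:,2]<150)]
    print(n,len(L))
    for y in range(-60,60,15):
        q=L[(L[:,1]>=y)&(L[:,1]<y+15)&(L[:,0]<-118)]
        if len(q): print('  y',y,'n',len(q),'x',np.round(np.percentile(q[:,0],[5,50,95])),'z',np.round(np.percentile(q[:,2],[5,50,95])))
E
```

```text
scene start 154
  y -60 n 17 x [-134. -129. -120.] z [119. 121. 125.]
  y -45 n 13 x [-132. -126. -124.] z [118. 123. 126.]
  y -30 n 19 x [-134. -127. -123.] z [119. 123. 127.]
  y -15 n 13 x [-133. -128. -124.] z [118. 123. 127.]
  y 0 n 14 x [-134. -127. -124.] z [119. 123. 125.]
  y 15 n 14 x [-133. -129. -126.] z [118. 122. 128.]
  y 30 n 15 x [-135. -128. -125.] z [117. 123. 128.]
  y 45 n 16 x [-132. -125. -119.] z [118. 123. 126.]
scene now 131
  y -60 n 19 x [-134. -126. -119.] z [114. 122. 127.]
  y -45 n 16 x [-132. -127. -124.] z [117. 122. 127.]
  y -30 n 15 x [-134. -128. -124.] z [115. 123. 125.]
  y -15 n 35 x [-141. -126. -121.] z [120. 134. 148.]
  y 0 n 6 x [-141. -122. -119.] z [119. 144. 146.]
  y 15 n 3 x [-125. -125. -123.] z [119. 120. 125.]
  y 30 n 1 x [-126. -126. -126.] z [115. 115. 115.]
top start 299
  y -60 n 39 x [-137. -131. -120.] z [119. 124. 130.]
  y -45 n 25 x [-139. -134. -129.] z [120. 123. 128.]
  y -30 n 28 x [-139. -133. -127.] z [118. 123. 129.]
  y -15 n 27 x [-137. -132. -128.] z [117. 124. 126.]
  y 0 n 26 x [-139. -134. -128.] z [119. 125. 131.]
  y 15 n 27 x [-138. -134. -127.] z [119. 124. 131.]
  y 30 n 25 x [-138. -133. -129.] z [119. 124. 130.]
  y 45 n 40 x [-139. -132. -120.] z [118. 124. 129.]
top now 159
  y -60 n 38 x [-138. -130. -120.] z [119. 123. 130.]
  y -45 n 25 x [-138. -134. -129.] z [120. 125. 130.]
  y -30 n 27 x [-138. -134. -128.] z [116. 123. 126.]
  y -15 n 34 x [-139. -133. -127.] z [119. 126. 144.]
  y 0 n 4 x [-145. -143. -140.] z [137. 142. 148.]
```

```bash
python3 - <<'E'
from h import *
o=ctrl.get_obs();q=o['tcp_rot'];R=Rn.from_quat([q[1],q[2],q[3],q[0]]).as_matrix()
print(o['finger_gap'],o['grasp_force'],o['force'])
for n in('scene','top'):
    c=grab(n);P=pts(c).reshape(-1,3);v=c['img'].reshape(-1,3).max(1)
    L=(P-o['tool_pos'])@R*1000;m=(abs(L[:,0])<25)&(abs(L[:,1])<45)&(abs(L[:,2]+15)<50)
    L=L[m];v=v[m];print(n,len(L))
    for z in range(-60,32,6):
        k=(L[:,2]>=z)&(L[:,2]<z+6)
        if k.any():print(z,k.sum(),'x',np.round(np.percentile(L[k,0],[5,50,95])),'y',np.round(np.percentile(L[k,1],[5,50,95])),'v',int(np.median(v[k])))
E
```

```text
5.516436972530487e-05 2.8462044149637222 [ 0.55450393 -0.76526802  5.74762559]
scene 130
-60 17 x [-13.  -9.   6.] y [-31.  -8.  15.] v 37
-54 9 x [-11.  -9.  -6.] y [-21.  -3.  23.] v 40
-48 6 x [-10.  -7.  -6.] y [-3. -1. 16.] v 44
-42 10 x [-12.  -8.  -4.] y [-6.  5. 14.] v 55
-36 8 x [-11.  -7.  -3.] y [-6.  7. 15.] v 50
-30 9 x [-11.  -8.   2.] y [ 1. 10. 16.] v 44
-24 9 x [-11.  -5.   4.] y [-2.  8. 16.] v 53
-18 9 x [-11.  -9.  -5.] y [-11.   5.  13.] v 57
-12 6 x [-20. -15.  -6.] y [3. 5. 9.] v 92
-6 15 x [-23. -11.  20.] y [-2.  7.  8.] v 78
0 3 x [-23. -20.  -9.] y [6. 6. 8.] v 76
top 78
-60 4 x [-8. -6. -3.] y [-29. -18. -15.] v 29
-54 3 x [-10.  -9.  -7.] y [-21. -10.  -7.] v 44
-48 1 x [-8. -8. -8.] y [-1. -1. -1.] v 41
-42 1 x [-6. -6. -6.] y [-2. -2. -2.] v 39
-36 5 x [-7. -2.  0.] y [-13. -11.   1.] v 32
-30 3 x [-7. -6. -3.] y [-7. -5.  4.] v 59
-24 7 x [-8. -5. -2.] y [-11.  -5.   5.] v 57
-18 3 x [-6. -6. -6.] y [-5. -1.  1.] v 67
-12 20 x [-23. -15.  -7.] y [-5. -0.  7.] v 151
-6 15 x [-25. -17.  -8.] y [-5. -0.  6.] v 129
0 2 x [-17. -13.  -8.] y [-4. -4. -4.] v 110
```

```bash
python3 -m jog '{"slide":[[0,0,-5],[0,0,-5],[0,0,0]],"twist":[0,0,0]}' 0 60
python3 - <<'E'
from h import *
o=ctrl.get_obs();q=o['tcp_rot'];R=Rn.from_quat([q[1],q[2],q[3],q[0]]).as_matrix()
for n in('scene','top'):
    c=grab(n);P=pts(c).reshape(-1,3);v=c['img'].reshape(-1,3).max(1)
    L=(P-o['tool_pos'])@R*1000;m=(abs(L[:,0])<60)&(abs(L[:,1])<16)&(L[:,2]>-25)&(L[:,2]<35)
    L=L[m];v=v[m]
    for x in range(-60,60,10):
        k=(L[:,0]>=x)&(L[:,0]<x+10)
        if k.any():print(n,x,k.sum(),'y',np.round(np.percentile(L[k,1],[5,50,95])),'z',np.round(np.percentile(L[k,2],[5,50,95])),'v',int(np.median(v[k])))
E
```

```text
clock: 36.98
tool_pos: [0.5033, 0.2508, 0.1266]
tcp_rot: [-0.0, 0.686, 0.727, 0.0]
force: [-0.3, -0.1, -0.1]
finger_gap: -0.0003
grasp_force: 0.0
scene -60 10 y [ 2.  6. 14.] z [1. 4. 7.] v 118
scene -50 11 y [2. 5. 8.] z [-2.  4. 12.] v 156
scene -40 9 y [2. 6. 9.] z [ 0.  4. 15.] v 121
scene -30 11 y [-0.  5.  9.] z [-0.  6. 10.] v 134
scene -20 14 y [-1.  6.  8.] z [-20.   2.  10.] v 86
scene -10 21 y [-3.  7. 12.] z [-24. -11.   7.] v 74
scene 0 8 y [ 8.  8. 15.] z [-18.   0.  10.] v 64
scene 10 5 y [5. 7. 9.] z [6. 7. 9.] v 78
scene 20 7 y [ 4.  6. 10.] z [1. 6. 8.] v 80
scene 30 4 y [ 6.  8. 10.] z [4. 6. 8.] v 67
scene 40 5 y [ 7.  8. 15.] z [ 2.  9. 11.] v 53
top -60 26 y [-4.  4. 15.] z [-2.  4.  9.] v 121
top -50 16 y [-4.  0.  4.] z [-2.  3.  9.] v 166
top -40 19 y [-5. -0.  5.] z [-3.  2.  8.] v 160
top -30 18 y [-4.  0.  6.] z [-4.  4.  8.] v 158
top -20 19 y [-4.  1.  7.] z [-1.  3.  5.] v 159
top -10 23 y [-10.  -2.   5.] z [-24.  -4.   8.] v 75
top 0 1 y [-13. -13. -13.] z [-24. -24. -24.] v 29
```

```bash
python3 -c "
from workcell import ctrl;print(ctrl.tcp_to_tips)"
python3 -m jog '{"slide":[[0,0,-15],[0,0,-15],[0,0,0],[0,0,0]],"twist":[0,0,0,0]}' 0 60
python3 -m jog '{"slide":[[0,0,0],[0,0,0],[0,0,0],[0,0,0]],"twist":[0,0,0,0]}' 39 20
python3 -m jog '{"slide":[[0,0,20],[0,0,20],[0,0,8],[0,0,0],[0,0,0]],"twist":[0,0,0,0,0]}'
python3 -m jog '{"slide":[[0,0,0],[0,0,0]],"twist":[0,0]}' 22 30
python3 -m jog '{"slide":[[0,0,0],[0,0,0]],"twist":[0,0]}' 15 30
python3 -m jog '{"slide":[[0,0,0],[0,0,0]],"twist":[0,0]}' 11 30
```

```text
0.017
clock: 37.58
tool_pos: [0.5033, 0.2509, 0.1565]
tcp_rot: [-0.0, 0.686, 0.727, 0.0]
force: [0.6, -0.6, 0.2]
finger_gap: -0.0001
grasp_force: 0.0
clock: 38.08
tool_pos: [0.5034, 0.2507, 0.1563]
tcp_rot: [0.0, 0.687, 0.727, -0.0]
force: [-0.2, 0.7, 0.1]
finger_gap: 0.0388
grasp_force: 0.0
clock: 38.7
tool_pos: [0.504, 0.251, 0.1091]
tcp_rot: [0.0, 0.687, 0.727, 0.001]
force: [-0.3, -0.3, 0.1]
finger_gap: 0.0396
grasp_force: 0.0
clock: 38.95
tool_pos: [0.5037, 0.2509, 0.1088]
tcp_rot: [0.0, 0.686, 0.727, 0.0]
force: [-0.3, 0.0, -0.2]
finger_gap: 0.0222
grasp_force: 0.0
clock: 39.2
tool_pos: [0.5034, 0.2508, 0.1085]
tcp_rot: [0.0, 0.686, 0.727, 0.0]
force: [0.2, 0.2, 0.3]
finger_gap: 0.0149
grasp_force: 0.0
clock: 39.45
tool_pos: [0.5046, 0.2509, 0.1087]
tcp_rot: [0.001, 0.687, 0.727, 0.001]
force: [4.0, 1.0, -2.0]
finger_gap: 0.0111
grasp_force: 12.0
```

```bash
python3 -m jog '{"slide":[[0,0,0],[0,1,3],[0,0,3],[0,0,0]],"twist":[0,0,0,0]}' 20 30
python3 -m jog '{"slide":[[0,0,0],[0,0,0],[0,0,0],[0,0,0]],"twist":[0,0,0,0]}' 0 40
```

```text
clock: 39.95
tool_pos: [0.504, 0.2507, 0.1019]
tcp_rot: [-0.0, 0.686, 0.727, -0.001]
force: [0.4, 0.0, 0.2]
finger_gap: 0.0198
grasp_force: 0.0
clock: 40.45
tool_pos: [0.5047, 0.2508, 0.1024]
tcp_rot: [0.0, 0.687, 0.727, 0.0]
force: [2.1, -0.7, -2.3]
finger_gap: 0.0101
grasp_force: 39.3
```

```bash
cat > bar.py <<'E'
from h import *
yaw=np.radians(3.05);C=np.array([.637,.2555])
o=ctrl.get_obs();d=o['tool_pos'][:2]-C
print('tcp cell x %.1f y %.1f z %.1f'%(1000*(d@[np.cos(yaw),np.sin(yaw)]),1000*(d@[-np.sin(yaw),np.cos(yaw)]),1000*o['tool_pos'][2]),'F',np.round(o['force'],1),'gap',round(o['finger_gap']*1000,1),'grip',round(o['grasp_force'],1))
for n in('scene','top'):
    P=pts(grab(n)).reshape(-1,3);d=P[:,:2]-C;L=np.c_[d@[np.cos(yaw),np.sin(yaw)],d@[-np.sin(yaw),np.cos(yaw)],P[:,2]]*1000
    # cover plane: points around lid, away from bar; hinge at x=95,z=118
    for lab,lo,hi in(('R',-61,-20),('L',20,61)):
        q=L[(L[:,1]>lo)&(L[:,1]<hi)&(L[:,2]>100)&(L[:,2]<330)]
        r=np.hypot(q[:,0]-95,q[:,2]-118);a=np.degrees(np.arctan2(q[:,2]-118,95-q[:,0]))
        k=(r>219)&(r<237); 
        k2=(r>60)&(r<160)&(a>-3)&(a<88)
        print(n,lab,'bar n',k.sum(),'ang %.1f'%np.median(a[k]) if k.any() else '', 'x %.1f z %.1f'%tuple(np.median(q[k][:,[0,2]],0)) if k.any() else '','cover ang n',k2.sum(),'%.1f'%np.degrees(np.median(np.radians(a[k2])-np.arcsin(np.clip(6/r[k2],-1,1)))) if k2.any() else '')
E
python3 bar.py
```

```text
tcp cell x -132.4 y 2.3 z 102.4 F [ 2.1 -0.7 -2.3] gap 10.1 grip 39.3
scene R bar n 37 ang 1.5 x -128.2 z 123.7 cover ang n 329 -0.0
scene L bar n 8 ang 1.9 x -127.7 z 125.4 cover ang n 312 -0.1
top R bar n 75 ang 1.9 x -133.3 z 125.4 cover ang n 574 0.9
top L bar n 0   cover ang n 391 1.2
```

```bash
python3 -m jog '{"slide":[[0,0.4,-10],[0,0.5,-10],[0,1.2,-10],[0,1.4,-10],[0,2,-9.5],[0,2.3,-9.5],[0,0,0]],"twist":[0,0,0,0,0,0,0]}' 0 50
python3 bar.py
```

```text
clock: 41.42
tool_pos: [0.5121, 0.2512, 0.1619]
tcp_rot: [-0.0, 0.687, 0.727, 0.0]
force: [0.6, -0.4, -3.4]
finger_gap: 0.0096
grasp_force: 49.4
tcp cell x -124.9 y 2.4 z 161.9 F [ 0.6 -0.4 -3.4] gap 9.6 grip 49.4
scene R bar n 45 ang 16.1 x -120.9 z 179.9 cover ang n 374 15.1
scene L bar n 5 ang 16.5 x -122.9 z 182.6 cover ang n 357 15.2
top R bar n 86 ang 16.2 x -125.4 z 181.8 cover ang n 545 15.7
top L bar n 0   cover ang n 418 16.5
```

```bash
python3 -m jog '{"slide":[[0,2.8,-9.5],[0,3.2,-9.5],[0,3.6,-9.2],[0,4,-9.2],[0,4.5,-8.8],[0,4.7,-8.8],[0,5.2,-8.4],[0,5.5,-8.4],[0,0,0]],"twist":[0,0,0,0,0,0,0,0,0]}'
python3 bar.py
```

```text
clock: 42.65
tool_pos: [0.5442, 0.253, 0.2341]
tcp_rot: [-0.001, 0.687, 0.727, -0.001]
force: [-9.7, -2.7, 3.4]
finger_gap: 0.0099
grasp_force: 49.0
tcp cell x -92.8 y 2.4 z 234.1 F [-9.7 -2.7  3.4] gap 9.9 grip 49.0
scene R bar n 49 ang 35.8 x -88.7 z 251.0 cover ang n 396 35.2
scene L bar n 6 ang 35.5 x -93.9 z 251.5 cover ang n 381 35.2
top R bar n 85 ang 35.5 x -93.0 z 251.7 cover ang n 438 35.2
top L bar n 0   cover ang n 255 36.7
```

```bash
python3 -m jog '{"slide":[[0,5.9,-7.9],[0,6.2,-7.9],[0,6.5,-7.3],[0,6.9,-7.3],[0,7.2,-6.7],[0,7.5,-6.7],[0,0,0],[0,0,0]],"twist":[0,0,0,0,0,0,0,0]}'
python3 bar.py
```

```text
clock: 43.75
tool_pos: [0.5834, 0.2552, 0.2794]
tcp_rot: [-0.002, 0.686, 0.727, -0.002]
force: [-16.5, -3.9, 15.2]
finger_gap: 0.0096
grasp_force: 49.4
tcp cell x -53.5 y 2.5 z 279.4 F [-16.5  -3.9  15.2] gap 9.6 grip 49.4
scene R bar n 59 ang 50.7 x -48.9 z 294.5 cover ang n 377 50.4
scene L bar n 5 ang 50.9 x -53.0 z 299.1 cover ang n 380 50.2
top R bar n 84 ang 50.2 x -53.9 z 295.9 cover ang n 288 50.3
top L bar n 0   cover ang n 153 55.6
```

```bash
python3 -m jog '{"slide":[[0,-1,-1],[0,-1,-1.3],[0,0,0],[0,0,0],[0,0,0],[0,0,0]],"twist":[0,0,0,0,0,0]}'
python3 bar.py
python3 - <<'E'
from h import *
c=grab('top');P=pts(c).reshape(-1,3)
m=(np.hypot(P[:,0]-.5146,P[:,1]+.0816)<.058)&(P[:,2]>.058)&(P[:,2]<.08);q=P[m,:2]*1000
print('pot',cv2.minEnclosingCircle(q.astype(np.float32)),len(q))
m=(np.hypot(P[:,0]-.5146,P[:,1]+.0816)<.043)&(P[:,2]>.022)&(P[:,2]<.06);A=P[m]*1000;print(len(A))
g=cv2.cvtColor(c['img'],cv2.COLOR_RGB2HSV).reshape(-1,3)[m]
for r in np.round(A[A[:,2]>26]).astype(int)[::3]: print(r.tolist(),end=' ')
q=P[(np.hypot(P[:,0]-.607,P[:,1]+.297)<.03)&(P[:,2]>.105)];print('scoop handle',np.median(q,0))
np.savez('end.npz',P=P.reshape(480,640,3),img=c['img'])
t=np.load('top0.npz');d=np.abs(t['img'].astype(int)-c['img']).max(-1)>60
n,l,s,cc=cv2.connectedComponentsWithStats(d.astype(np.uint8));print([(np.round(cc[i]).tolist(),int(s[i,4])) for i in range(1,n) if s[i,4]>12])
E
```

```text
clock: 44.6
tool_pos: [0.5835, 0.2552, 0.2797]
tcp_rot: [-0.0, 0.687, 0.727, -0.0]
force: [-5.0, -1.8, 2.8]
finger_gap: 0.0096
grasp_force: 49.5
tcp cell x -53.4 y 2.6 z 279.7 F [-5.  -1.8  2.8] gap 9.6 grip 49.5
scene R bar n 55 ang 50.8 x -49.2 z 294.6 cover ang n 374 50.3
scene L bar n 5 ang 49.8 x -54.9 z 295.4 cover ang n 386 50.2
top R bar n 90 ang 50.3 x -53.3 z 295.8 cover ang n 303 50.4
top L bar n 0   cover ang n 158 55.3
pot ((514.5724487304688, -81.84069061279297), 50.11322784423828) 215
162
[540, -52, 29] [537, -57, 32] [535, -57, 26] [532, -46, 28] [532, -57, 29] [529, -46, 32] [529, -54, 31] [526, -57, 32] [524, -60, 26] [496, -100, 30] [496, -109, 28] [492, -87, 35] [494, -95, 26] [492, -114, 34] [489, -82, 42] [488, -90, 45] [489, -100, 36] [490, -109, 30] [488, -71, 30] [485, -82, 46] [486, -90, 42] [486, -98, 41] [488, -108, 27] [485, -68, 29] [484, -79, 37] [484, -87, 40] [483, -95, 42] [485, -103, 27] [483, -60, 27] [482, -71, 31] [482, -79, 35] [480, -87, 48] [482, -95, 32] [483, -103, 26] [480, -68, 28] [479, -76, 32] [478, -84, 41] [478, -92, 42] [479, -100, 29] [477, -73, 29] [476, -84, 39] [476, -92, 38] scoop handle [ 0.59898496 -0.2939735   0.11827204]
[([127.0, 123.0], 87), ([179.0, 253.0], 10571), ([109.0, 122.0], 13), ([95.0, 136.0], 141), ([208.0, 150.0], 36), ([110.0, 247.0], 869), ([197.0, 163.0], 17), ([393.0, 181.0], 192), ([394.0, 196.0], 159), ([210.0, 220.0], 82), ([181.0, 230.0], 110), ([131.0, 277.0], 19), ([60.0, 335.0], 2802), ([205.0, 361.0], 665), ([170.0, 396.0], 2579), ([99.0, 439.0], 13085), ([146.0, 367.0], 32), ([291.0, 386.0], 105), ([280.0, 420.0], 15), ([259.0, 425.0], 19), ([277.0, 426.0], 33), ([297.0, 428.0], 32), ([282.0, 432.0], 16), ([312.0, 442.0], 72), ([296.0, 474.0], 143)]
```

```bash
python3 -c "
from workcell import ctrl
o=ctrl.get_obs();print(abs(o['qd']).max(),o['force']);print(ctrl.finish_job())"
```

```text
0.0013131229577870813 [-4.62509971 -2.27219714  3.23044981]
the job is handed in; nothing more can be done
None
```

Handed in at about 45 s on the robot's clock: by depth readings all four balls are in the pot (at least three confirmed in a picture), the scoop is back in the trough, the pot has not moved, and the cover is held steady by its bar at about 50 degrees.

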